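# Load a stone blank into the analyser and close it up

### The job

Load the analyser: take the square stone blank (not the round or the oblong one), set it flat in the square recess of the open sample tray and let go, then put the white hood over it, down inside the raised rim of the tray, and let go. After that push the tray fully shut, and last swing the steel bail clamp forward and all the way down in front of it. Leave the other blanks and the crucible, jar and spatula where they are.

Things in the scene. Friction and masses are not known exactly. Their poses are not given: they have to be found in the camera images.
- blank_square: Grey stone blank, square, 60 x 60 x 36 mm (about 0.33 kg), lying flat on the bench among two others. Origin at the centre of its underside, z up, x and y along its sides.
- blank_round: Wrong blank, same stone: a disc 66 mm in diameter, 36 mm thick. Origin at the centre of its underside. To be left alone.
- blank_oblong: Wrong blank, same stone: 80 x 44 x 36 mm. Origin at the centre of its underside, x along its length. To be left alone.
- hood: White hood, an upside-down open box 120 x 120 mm outside, 40 mm high, walls 4 mm (inside 112 x 112 x 36 mm), on the bench open side down (about 0.22 kg). On its top stands a black bar grip 64 mm long (along the hood's x), 16 mm thick (along y), from 40 to 64 mm above the underside. Origin at the centre of its underside, z up.
- nest (a point): Centre of the floor of the square recess in the sample tray; travels with the tray. x and y run along the recess sides, z up; +x is the direction in which the tray shuts. Recess 66 x 66 mm, 10 mm deep. 73 mm to -x of this point is the back of the tray's front panel (12 mm thick, 176 mm wide), whose top is 75 mm above this point.
- deck (a point): Point on the tray deck's level, above the recess centre (10 mm above its floor); travels with the tray, axes as nest. A raised rim stands on the deck around it, 128 x 128 mm inside, 6 mm high, 5 mm thick, centred here. The hood goes inside the rim and rests on the deck.
- analyser: White analyser, fixed, that the tray slides into: 176 mm wide (y), 125 mm high, from 100 mm to -x (its open front) to 120 mm to +x of its origin, which is on the bench. x points from front to back.
- tray (a joint): How far the sample tray is pulled out of the analyser, in m: 0 shut, 0.20 at most; it slides stiffly with about 2.5 N of friction.
- tray_front (a point): Point on the outer face of the tray's front panel, at mid width, 80 mm above the bench (the panel reaches from 12 to 100 mm). A small black pull lip stands 12 mm out of the face from 34 to 42 mm above the bench. +x of this point points into the panel: the direction to push.
- bail (a joint): Angle of the bail clamp in rad: 0 is down and closed (level, its bar in front of the shut tray), about 1.6 is upright, 1.95 the stop leaning back over the analyser. Stiff: it stays where it is left, and takes about 4 N at the bar.
- bail_bar (a point): Middle of the crossbar of the bail clamp: a round steel bar 14 mm in diameter, 200 mm long along the analyser's y, carried on two side arms 140 mm long. When closed it is 100 mm above the bench, 46 mm clear in front of the panel of the shut tray.
- bail_pivot (a point): Middle of the hinge line of the bail clamp, 100 mm above the bench; the crossbar swings on a circle of 140 mm about it, up from the front (-x of the analyser) and back.
- crucible: White cup, 72 mm across, 70 mm high, upright. Bystander. Origin at the centre of its underside.
- jar: Amber jar with a black cap, 64 mm across, 100 mm high. Bystander. Origin at the centre of its underside.
- spatula: Spatula 200 mm long lying on the bench. Bystander. Its x runs along its length.
Not all that is in view belongs to the job. Leave any brown look-alike of the hood alone.

How it is judged:
On the way, in this order (a step that is already met when the one before it is completed fails the run):
1. the square blank lies flat in the recess and is released (horizontal distance between blank_square and nest below 0.006 m and z of blank_square in the frame of nest between -0.003 and 0.003 m and angle between blank_square's own z axis and vertical below 0.06 rad and contact force between the fingers and blank_square below 0.1 N), for 0.2 s.
2. the hood rests inside the rim over the blank and is released (horizontal distance between blank_square and nest below 0.006 m and z of blank_square in the frame of nest between -0.003 and 0.003 m and angle between blank_square's own z axis and vertical below 0.06 rad and horizontal distance between hood and deck below 0.009 m and z of hood in the frame of deck between -0.003 and 0.003 m and angle between hood's own z axis and vertical below 0.04 rad and contact force between the fingers and hood below 0.1 N), for 0.2 s.
3. the tray is shut with blank and hood in place (horizontal distance between blank_square and nest below 0.006 m and z of blank_square in the frame of nest between -0.003 and 0.003 m and angle between blank_square's own z axis and vertical below 0.06 rad and horizontal distance between hood and deck below 0.009 m and z of hood in the frame of deck between -0.003 and 0.003 m and angle between hood's own z axis and vertical below 0.04 rad and value of joint tray below 0.005 m), for 0.2 s.
4. the bail clamp is down (value of joint tray below 0.005 m and value of joint bail below 0.06 rad), for 0.2 s.
At the end, for the whole second after the job is handed in: The square blank lies flat on the floor of the recess (within 6 mm sideways and 3 mm in height), the hood rests on the deck over it (within 9 mm sideways and 3 mm in height, level), the tray is shut to within 5 mm, the bail clamp is down to within 0.06 rad, and all is at rest (all of step 4 and horizontal distance between blank_square and nest below 0.006 m and z of blank_square in the frame of nest between -0.003 and 0.003 m and angle between blank_square's own z axis and vertical below 0.06 rad and horizontal distance between hood and deck below 0.009 m and z of hood in the frame of deck between -0.003 and 0.003 m and angle between hood's own z axis and vertical below 0.04 rad and linear speed of each of blank_square, hood below 0.02 m/s); the robot touches nothing.
It fails at once if the round blank is moved by more than 30 mm (distance of blank_round from where it was at the start of the episode above 0.03 m).
It fails at once if the oblong blank is moved by more than 30 mm (distance of blank_oblong from where it was at the start of the episode above 0.03 m).
It fails at once if the crucible is moved by more than 30 mm (distance of crucible from where it was at the start of the episode above 0.03 m).
It fails at once if the jar is moved by more than 30 mm (distance of jar from where it was at the start of the episode above 0.03 m).
It fails at once if the spatula is moved by more than 30 mm (distance of spatula from where it was at the start of the episode above 0.03 m).
It also fails if it takes over 72 s, if anything falls off the work surface, if the arm or the gripper's body presses on something with over 40 N, if the wrist force passes 120 N, or if a joint passes its speed limit or range.

### The arm

A 7-joint arm with a two-finger parallel gripper is mounted at the origin on the work surface. World frame = base frame: x ahead of the robot, y to its left, z up, the work surface at z = 0. Lengths are in m, angles in rad, forces in N, time in s.
With the tool pointing down it reaches from about 0.425 to 0.875 m from the base axis. Payload 4.7 kg.
Tool frame: the origin (TCP) lies where the fingers leave the gripper's body, on its centre line; the fingertips stand 73 mm ahead of it and the grasp point (between the pads) lies 54 mm ahead of it; z points along the fingers, y is the line along which they close (so a half turn about z gives the same grasp; the last joint's range is limited). The gripper opens to 85 mm and grips with 20 to 120 N. Pads are 22 mm wide; open, the fingers measure 114 mm over their backs; the gripper's body (76 mm by 85 mm) begins 54 mm behind the grasp point. The pads swing forward as they close: fully open they stand 13 mm farther back than shut.
Start: joints at [1.172, 0.321, -0.07, 1.45, 0.023, 1.371, -0.057], TCP at [0.261, -0.595, 0.304] pointing down, gripper open.
Joint ranges: [-2.86, 2.86], [-0.3, 2.09], [-1.38, 1.24], [0.06, 2.45], [-1.56, 4.7], [0.09, 2.05], [-2.69, 2.69]. Speed limits (rad/s): [2.57, 2.57, 3.14, 3.14, 3.14, 3.14, 3.14].

### API

Orientations are given as a unit quaternion [w, x, y, z].
In Python, from cell import ctrl gives the robot as it stands. The module is installed in compiled form; this text tells all that it offers.
- The arm moves only by the shell command python3 -m creep 'ROWS' [OPENING]. ROWS is JSON, a list of rows, each a list of 6 numbers: the shift along the tool's x, y, z in units of 500 mm (1.0 is 500 mm), then the turn, a rotation vector about the tool's x, y, z in units of 180 degrees (1.0 is 180 degrees). In form: [[dx, dy, dz, ax, ay, az], ...]. A call has exactly 5 rows; each row is the pose to reach, as a shift and turn from the pose commanded when the call began, along the tool's axes at that moment, turning the shorter way round; what a row does not reach only later rows make up. A row lasts 1/12 s, in which the tool goes at most 41.7 mm and 7.16 degrees, less where a joint would pass 70% of its speed; a pose out of reach is approached as far as the arm can. A call with a number of a shift or a turn outside -1 to 1 is refused whole. A call with a gripper value outside its range is refused whole. OPENING is the opening, from 0 (shut) to 1 (fully open), set as the call begins (- or left out, the last holds). The fingers move at their own pace and stop on an object; the grip force is fixed at half the most. Time passes only in rows, so rows that repeat a pose let the fingers close, or fill a call up. It gives the time, the measured TCP pose, the force, the opening and the grip force at its end, in the units of the state.
- ctrl.sense(): the state, without advancing time (a new reading comes with each control period).
- ctrl.get_image(name): name is "scene" or "side" or "wrist"; returns (picture, depth): 480x640x3 uint8, red, green, blue; 480x640 float32, m along the optical axis (not along the pixel's ray), 0 where there is no reading.
- ctrl.camera_info(name): a dict with "fx", "fy", "cx", "cy" (pixels), "rvec" (rotation vector, rad) and "tvec" (3), from world to camera coordinates, as OpenCV has them; the wrist camera has in their place "hand_eye" (4x4, takes a point from camera to tool coordinates, whose origin is the TCP and whose axes are the flange's). Camera axes: x right, y down, z forward; pixel columns grow to the right and rows downward; lengths in m; the calibration is good to about 2 mm. A picture is of the moment at which its call begins: read the wrist's pose just before it. camera_info takes no time and is no camera call.
- ctrl.hand_in(): hands the job in; it is judged then, once.
Trained networks look in the newest picture that a camera, given by its name, has taken for a name from the list of things; names that differ only in an ending like _2 or _b are one class to them, and where a whole thing is asked for, a point or a joint stands for the part that bears it (a point fixed in the world has none). Each returns a list of dicts, best first, with "p" (0 to 1); they miss things now and then, are a little off and sometimes report something else, mostly with a low value. They report only what shows in the picture. A call takes as long as a camera call. They do not tell look-alikes from the thing itself.
- ctrl.outline_of(query, camera): "mask" (480x640 bool, what is visible of it).
- ctrl.spot_point(query, camera): "position" ([x, y, z] in m, in world coordinates, good to about 4 mm: a listed point, or the origin of a listed thing).
The state is a dict: "t": time; "joint_pos": joint angles; "joint_velocities": joint speeds; "joint_torque": joint torques, N m; "tool_pos": TCP position; "tcp_rot": TCP orientation; "force": force on the tool from outside, world axes, zero at the start; "torque": the same for the moment, N m; "width": finger opening in m; "grasp_force": force on a finger pad.
Only numpy, scipy, OpenCV 4.12 (cv2) and the standard library are available. Lean on these libraries where they do the work, as an engineer would, in place of code of your own. Each camera call takes 0.05 s, during which the arm holds its last target. There are 200 camera calls.

## Working session

There is one attempt and no reset: what is moved stays moved. The work goes in short steps, Python scripts to look and compute and a shell command to move; the robot and the scene stay as the last step left them, time stands still between calls to the robot, and variables do not carry over. Pictures are saved under pics/ and viewed, at most 10 in all, crops included, and the job is handed in when it is done.

```bash
mkdir -p pics; cat > h.py <<'E'
import numpy as np, cv2, json
from cell import ctrl
from scipy.spatial.transform import Rotation as R
def Tcam(n):
    c=ctrl.camera_info(n); K=np.array([[c['fx'],0,c['cx']],[0,c['fy'],c['cy']],[0,0,1]])
    if n=='wrist':
        s=ctrl.sense(); T=np.eye(4); q=s['tcp_rot']; T[:3,:3]=R.from_quat(q,scalar_first=True).as_matrix(); T[:3,3]=s['tool_pos']
        return K,T@np.array(c['hand_eye'])
    W=np.eye(4); W[:3,:3]=cv2.Rodrigues(np.array(c['rvec'],float))[0]; W[:3,3]=c['tvec']
    return K,np.linalg.inv(W)
def cloud(n):
    K,T=Tcam(n); im,d=ctrl.get_image(n); v,u=np.mgrid[:480,:640]
    P=np.stack([(u-K[0,2])/K[0,0]*d,(v-K[1,2])/K[1,1]*d,d],-1)@T[:3,:3].T+T[:3,3]
    P[d==0]=np.nan
    return im,P
def save(im,f): cv2.imwrite('pics/'+f,im[...,::-1])
def rect(pts):  # xy min-area rect
    (c,s,a)=cv2.minAreaRect((pts[:,:2]*1000).astype(np.float32)); return np.round(c,1),np.round(s,1),round(a,1)
def go(pos,zx=None):
    """print shift/turn in move units for tool at pos (TCP), pointing down, with tool y axis at yaw zx (rad) from world x"""
    s=ctrl.sense(); M=R.from_quat(s['tcp_rot'],scalar_first=True); d=M.inv().apply(np.array(pos)-s['tool_pos'])/0.5
    rv=np.zeros(3)
    if zx is not None:
        best=None
        for k in (0,np.pi):
            y=np.array([np.cos(zx+k),np.sin(zx+k),0]); z=np.array([0,0,-1.]); x=np.cross(y,z)
            r=(M.inv()*R.from_matrix(np.stack([x,y,z],1))).as_rotvec()/np.pi
            if best is None or np.linalg.norm(r)<np.linalg.norm(best): best=r
        rv=best
    print('shift',d.round(4),'turn',rv.round(4))
E
python3 - <<'E'
from h import *
for n in('scene','side'):
    im,P=cloud(n); save(im,n+'0.png'); np.save(n+'P.npy',P)
    for q in ['blank_square','blank_round','blank_oblong','hood','nest','deck','analyser','tray_front','bail_bar','bail_pivot','crucible','jar','spatula']:
        print(n,q,[(np.round(r['position'],3).tolist(),round(r['p'],2)) for r in ctrl.spot_point(q,n)][:3])
s=ctrl.sense();print(s['t'],s['tool_pos'],s['tcp_rot'],s['force'])
E
```

```text
scene blank_square [([0.436, -0.134, 0.002], 0.86)]
scene blank_round [([0.571, -0.128, 0.001], 0.89)]
scene blank_oblong [([0.642, -0.266, 0.001], 0.64), ([0.731, -0.157, 0.004], 0.35)]
scene hood [([0.714, -0.404, -0.004], 0.72), ([0.475, -0.335, 0.001], 0.67)]
scene nest [([0.518, 0.1, 0.026], 0.74)]
scene deck [([0.522, 0.098, 0.038], 0.64)]
scene analyser [([0.489, 0.289, 0.0], 0.55)]
scene tray_front [([0.539, 0.019, 0.08], 0.72)]
scene bail_bar [([0.488, 0.282, 0.238], 0.67), ([0.476, -0.335, 0.003], 0.18)]
scene bail_pivot []
scene crucible [([0.771, -0.08, 0.001], 0.69)]
scene jar [([0.73, -0.158, 0.006], 0.58)]
scene spatula [([0.339, -0.378, -0.003], 0.71)]
side blank_square [([0.436, -0.133, -0.002], 0.93)]
side blank_round [([0.568, -0.129, 0.001], 0.62)]
side blank_oblong [([0.638, -0.26, -0.001], 0.69)]
side hood [([0.716, -0.407, 0.004], 0.91), ([0.476, -0.337, -0.001], 0.75)]
side nest [([0.523, 0.1, 0.024], 0.86), ([0.536, 0.015, 0.077], 0.33)]
side deck [([0.521, 0.103, 0.038], 0.63)]
side analyser [([0.486, 0.287, -0.0], 0.58), ([0.475, -0.335, -0.001], 0.57)]
side tray_front [([0.538, 0.019, 0.077], 0.83)]
side bail_bar [([0.492, 0.278, 0.237], 0.89), ([0.766, -0.075, 0.004], 0.68)]
side bail_pivot [([0.538, 0.021, 0.079], 0.58), ([0.49, 0.287, 0.004], 0.53)]
side crucible [([0.767, -0.073, 0.005], 0.69)]
side jar [([0.731, -0.157, 0.003], 0.68)]
side spatula [([0.339, -0.384, -0.001], 0.82)]
1.4 [ 0.26073672 -0.5954187   0.30396422] [ 5.99234321e-05  9.78771949e-01  2.04952356e-01 -2.46045348e-05] [ 0.5745307  -0.28627478 -0.49968307]
```

View pics/scene0.png

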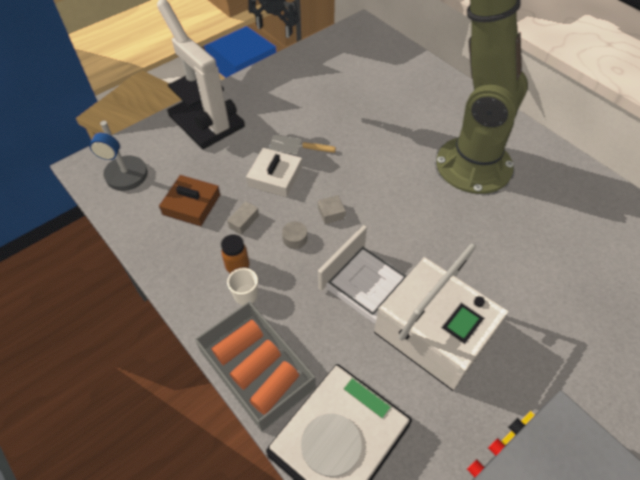

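View pics/side0.png

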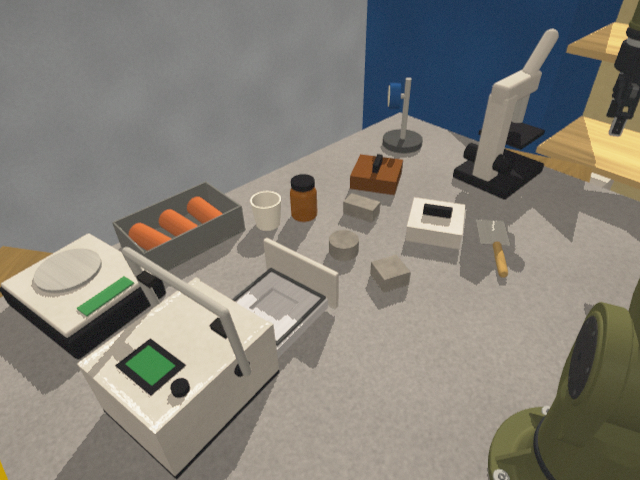

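```bash
python3 - <<'E'
from h import *
for n in('scene','side'):
    P=np.load(n+'P.npy'); 
    im=cv2.imread(f'pics/{n}0.png')
    def top(c,r,z0,z1):
        m=(np.hypot(P[...,0]-c[0],P[...,1]-c[1])<r)&(P[...,2]>z0)&(P[...,2]<z1)
        q=P[m]; vu=np.argwhere(m)
        return rect(q),q[:,2].mean().round(4),len(q),vu.mean(0).round(0),im[m].mean(0).round(0)
    print(n,'sq',top((.436,-.134),.06,.03,.045))
    print('hoodA',top((.715,-.405),.1,.034,.046),'grip',top((.715,-.405),.06,.055,.075))
    print('hoodB',top((.475,-.335),.1,.034,.046),'grip',top((.475,-.335),.06,.055,.075))
    print('panel top',top((.538,.02),.12,.094,.106))
    print('rim',top((.52,.1),.12,.0385,.046))
    print('bar',top((.49,.282),.13,.225,.26))
    print('roof',top((.488,.288),.2,.119,.131))
E
```

```text
scene sq ((array([ 440., -132.]), array([65.2, 60.6]), 67.3), np.float64(0.0356), 405, array([206., 331.]), array([125., 138., 147.]))
hoodA ((array([ 714.1, -406. ]), array([125.6, 125.8]), 31.1), np.float64(0.0396), 1360, array([197., 188.]), array([ 43.,  71., 114.])) grip ((array([ 715.3, -404.3]), array([21.3, 63.6]), 30.7), np.float64(0.0621), 143, array([190., 186.]), array([37., 39., 45.]))
hoodB ((array([ 476.4, -338.1]), array([129.1, 123.6]), 30.3), np.float64(0.0397), 1251, array([169., 273.]), array([174., 190., 200.])) grip ((array([ 477.1, -336.9]), array([68.8, 18.1]), 30.1), np.float64(0.0626), 116, array([162., 273.]), array([64., 67., 70.]))
panel top ((array([536.5,  24.9]), array([176.9,  12.4]), 9.6), np.float64(0.0989), 310, array([249., 342.]), array([166., 180., 191.]))
rim ((array([528.1, 103.8]), array([168.7, 157.2]), 8.2), np.float64(0.041), 525, array([277., 363.]), array([113., 119., 124.]))
bar ((array([493.1, 281.1]), array([215.6,  15.1]), 9.4), np.float64(0.2433), 666, array([280., 443.]), array([151., 163., 170.]))
roof ((array([493.1, 298.9]), arr
[... 601 characters left out ...]
., 436.]), array([184., 200., 210.])) grip ((array([ 473.3, -336. ]), array([63. , 19.2]), 29.4), np.float64(0.0614), 185, array([208., 438.]), array([46., 47., 49.]))
panel top ((array([534.2,  25.7]), array([174.9,  14.6]), 9.0), np.float64(0.0986), 508, array([258., 301.]), array([163., 181., 192.]))
rim ((array([517.6,  98.3]), array([173.9, 150.7]), 12.5), np.float64(0.0411), 680, array([294., 290.]), array([85., 91., 95.]))
bar ((array([488.6, 282.1]), array([211.1,  14.2]), 9.8), np.float64(0.2429), 1410, array([285., 178.]), array([144., 158., 166.]))
roof ((array([485. , 299.4]), array([209.4, 220.8]), 10.3), np.float64(0.1253), 13516, array([356., 170.]), array([167., 189., 192.]))
```

The scene picture shows these candidates for the blank: grey square at (331,206), round disc at (295,234), oblong at (243,216). For the hood there is the white one at (273,169) and a brown look-alike at (189,200). I choose the blank at (331,206), because its measured top is about 61 x 63 mm, and the white hood at (273,169). In the side picture they are at (390,270) and (436,222), and the tray is at (285,300).

```bash
python3 - <<'E'
from h import *
im=cv2.imread('pics/side0.png')[180:310,310:500]
cv2.imwrite('pics/crop.png',cv2.resize(im,None,fx=4,fy=4,interpolation=cv2.INTER_CUBIC))
go([.40,-.15,.25],np.radians(-22))
E
```

```text
shift [ 0.6125 -0.7043  0.1078] turn [ 0.      0.     -0.2464]
```

View pics/crop.png

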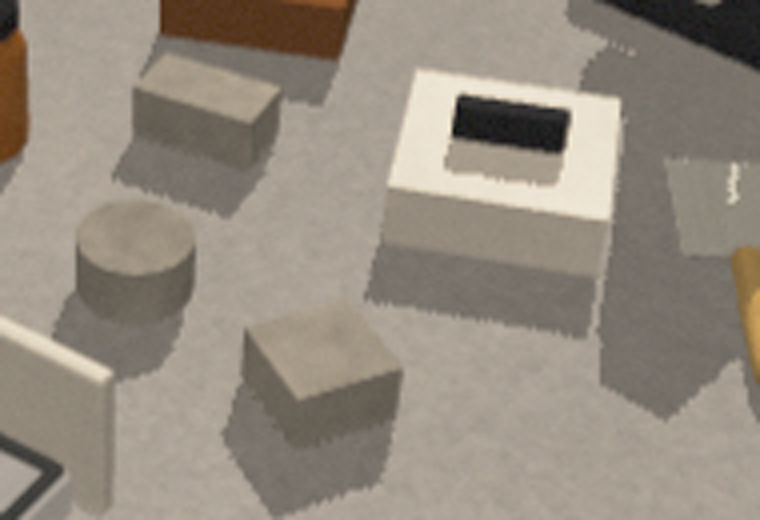

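The crop shows the square blank at about (320,365), the disc at (135,260), the oblong at (205,110) and the white hood at (505,150), which confirms the choice. I'll move over the square blank.

```bash
python3 -m creep '[[0.04,-0.05,0.01,0,0,-0.02],[0.09,-0.11,0.02,0,0,-0.05],[0.14,-0.17,0.03,0,0,-0.08],[0.19,-0.22,0.04,0,0,-0.11],[0.24,-0.27,0.04,0,0,-0.14]]' 1; python3 - <<'E'
from h import *
go([.41,-.15,.25],np.radians(-22)); print(ctrl.sense()['t'],ctrl.camera_info('wrist')['hand_eye'])
E
```

```text
t: 1.82
tool_pos: [0.3165, -0.4215, 0.283]
tcp_rot: [-0.001, 0.91, 0.416, -0.0]
force: [1.0, 0.8, 0.7]
width: 0.0856
grasp_force: 0.0
shift [ 0.5329 -0.214   0.0662] turn [-4.00e-04 -1.00e-04 -1.05e-01]
1.8167 [[-5.59589243e-04 -9.62433151e-01 -2.71518170e-01  6.87765076e-02]
 [ 9.99998944e-01 -1.74388893e-04 -1.44281689e-03  4.85641657e-04]
 [ 1.34126505e-03 -2.71518690e-01  9.62432232e-01 -7.05420959e-02]
 [ 0.00000000e+00  0.00000000e+00  0.00000000e+00  1.00000000e+00]]
```

```bash
python3 -m creep '[[0.08,-0.03,0.01,0,0,-0.02],[0.16,-0.06,0.02,0,0,-0.04],[0.23,-0.09,0.03,0,0,-0.06],[0.3,-0.12,0.04,0,0,-0.08],[0.36,-0.145,0.045,0,0,-0.105]]'; python3 -m creep '[[0.05,-0.02,0.005,0,0,0],[0.1,-0.04,0.01,0,0,0],[0.14,-0.05,0.015,0,0,0],[0.17,-0.065,0.02,0,0,0],[0.17,-0.065,0.02,0,0,0]]'; python3 - <<'E'
from h import *
im,P=cloud('wrist'); save(im,'w1.png'); np.save('wP.npy',P)
m=(np.hypot(P[...,0]-.438,P[...,1]+.131)<.06)&(P[...,2]>.03)&(P[...,2]<.045); print(rect(P[m]),m.sum(),P[m].mean(0))
print(ctrl.spot_point('blank_square','wrist'))
go([.437,-.1315,.15],np.radians(-22)); s=ctrl.sense(); print(s['t'],s['tool_pos'])
E
```

```text
t: 2.23
tool_pos: [0.3807, -0.2374, 0.2611]
tcp_rot: [-0.0, 0.829, 0.559, -0.0]
force: [0.3, 0.5, 0.5]
width: 0.0854
grasp_force: 0.0
t: 2.65
tool_pos: [0.3825, -0.146, 0.2512]
tcp_rot: [-0.0, 0.829, 0.559, -0.0]
force: [0.3, -0.7, -0.3]
width: 0.0853
grasp_force: 0.0
(array([ 438.6, -132.9]), array([60.3, 60.1]), 68.9) 6227 [ 0.43859285 -0.13159763  0.03644807]
[{'position': [0.4364, -0.1358, -0.0002], 'p': 0.71}]
shift [0.0746 0.0872 0.2034] turn [ 0.0003  0.0003 -0.001 ]
2.75 [ 0.38249741 -0.14942444  0.25169921]
```

View pics/w1.png

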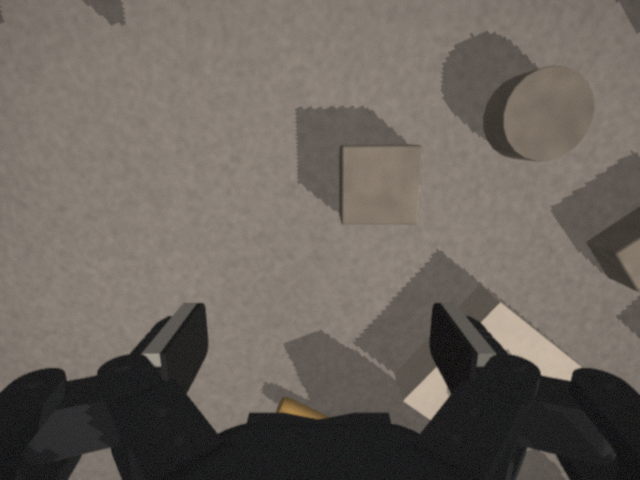

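The wrist picture shows the square blank at (380,185) and the disc at (548,113), with the fingers clear of both. I'll hover and then descend.

```bash
python3 -m creep '[[0.02,0.025,0.05,0,0,0],[0.045,0.055,0.1,0,0,-0.003],[0.065,0.08,0.15,0,0,-0.006],[0.075,0.088,0.2,0,0,-0.006],[0.075,0.088,0.2,0,0,-0.006]]'; python3 -m creep '[[0,0,0,0,0,0],[0,0,0,0,0,0],[0,0,0,0,0,0],[0,0,0,0,0,0],[0,0,0,0,0,0]]'; python3 - <<'E'
from h import *
im,P=cloud('wrist')
m=(np.hypot(P[...,0]-.438,P[...,1]+.131)<.06)&(P[...,2]>.03)&(P[...,2]<.045); print(rect(P[m]),m.sum(),P[m].mean(0))
go([.4385,-.132,.084],np.radians(-21.1)); s=ctrl.sense(); print(s['t'],s['tool_pos'])
E
```

```text
t: 3.17
tool_pos: [0.4358, -0.131, 0.1473]
tcp_rot: [-0.004, 0.825, 0.565, -0.001]
force: [-0.9, -0.2, 0.5]
width: 0.0853
grasp_force: 0.0
t: 3.58
tool_pos: [0.4377, -0.1321, 0.1527]
tcp_rot: [0.001, 0.825, 0.565, 0.0]
force: [-0.0, -0.9, -0.3]
width: 0.0853
grasp_force: 0.0
(array([ 438.9, -132.5]), array([60. , 60.3]), 68.4) 12096 [ 0.43958284 -0.130567    0.03645864]
shift [0.0005 0.0014 0.1369] turn [ 0.0007  0.0002 -0.0006]
3.6333 [ 0.43766461 -0.13186939  0.15245563]
```

```bash
python3 -m creep '[[0,0,0.035,0,0,0],[0,0.001,0.07,0,0,0],[0,0.001,0.105,0,0,0],[0,0.001,0.137,0,0,0],[0,0.001,0.137,0,0,0]]'; python3 -m creep '[[0,0,0,0,0,0],[0,0,0,0,0,0],[0,0,0,0,0,0],[0,0,0,0,0,0],[0,0,0,0,0,0]]' 0;python3 -m creep '[[0,0,0,0,0,0],[0,0,0,0,0,0],[0,0,0,0,0,0],[0,0,0,0,0,0],[0,0,0,0,0,0]]'; python3 - <<'E'
from h import *
go([.437,-.131,.224]);print(ctrl.sense())
E
```

```text
t: 4.05
tool_pos: [0.4359, -0.1311, 0.0807]
tcp_rot: [-0.002, 0.825, 0.565, -0.001]
force: [-0.2, 1.0, 0.5]
width: 0.0854
grasp_force: 0.0
t: 4.47
tool_pos: [0.4391, -0.1319, 0.0845]
tcp_rot: [0.001, 0.825, 0.565, 0.001]
force: [0.2, 0.5, 7.0]
width: 0.059
grasp_force: 66.6
t: 4.88
tool_pos: [0.4391, -0.1319, 0.0845]
tcp_rot: [0.001, 0.825, 0.565, 0.001]
force: [-0.3, -1.1, 7.5]
width: 0.0585
grasp_force: 66.6
shift [ 1.000e-04 -3.800e-03 -2.791e-01] turn [0. 0. 0.]
{'t': 4.8833, 'joint_pos': array([ 0.75318607,  0.19482035, -0.55066185,  2.12162071,  0.13576926,
        0.85508761, -0.24763579]), 'joint_velocities': array([ 0.00027503, -0.00017321, -0.0007857 ,  0.0005452 , -0.00146974,
       -0.00047941, -0.00046793]), 'joint_torque': array([ 2.55306764e-02, -2.85254538e+01, -2.29415037e+00, -2.17569458e+01,
        7.91514223e-02, -2.78032031e-01,  9.83495411e-04]), 'tool_pos': array([ 0.4390926 , -0.13194743,  0.08445375]), 'tcp_rot': array([1.32743965e-03, 8.24977897e-01, 5.65163032e-01, 6.74158663e-04]), 'force': array([-0.25388913, -1.06658043,  7.4822262 ]), 'torque': array([0.12796932, 0.24786242, 0.00717406]), 'grasp_force': 66.59535527229309, 'width': 0.05847104428564109}
```

```bash
python3 -m creep '[[0,0,-0.03,0,0,0],[0,0,-0.09,0,0,0],[0,0,-0.16,0,0,0],[0,0,-0.23,0,0,0],[0,0,-0.28,0,0,0]]';  python3 - <<'E'
from h import *
s=ctrl.sense(); print(s['width'],s['grasp_force'],s['force'])
go([.533,.0325,.27],np.radians(9.6))
E
```

```text
t: 5.3
tool_pos: [0.4382, -0.1314, 0.2258]
tcp_rot: [0.001, 0.825, 0.565, 0.001]
force: [0.9, -0.0, -1.9]
width: 0.0585
grasp_force: 65.9
0.05849859476844576 65.87841868400574 [ 8.68693281e-01 -1.20081768e-03 -1.91597034e+00]
shift [ 0.3741  0.0588 -0.0885] turn [ 0.0008  0.0004 -0.1708]
```

```bash
python3 -m creep '[[0.05,0.01,-0.02,0,0,-0.03],[0.11,0.02,-0.05,0,0,-0.06],[0.17,0.03,-0.07,0,0,-0.1],[0.23,0.04,-0.085,0,0,-0.14],[0.28,0.045,-0.0885,0,0,-0.17]]';  python3 -m creep '[[0.04,-0.025,0,0,0,0],[0.07,-0.04,0,0,0,0],[0.085,-0.05,0,0,0,0],[0.085,-0.05,0,0,0,0],[0.085,-0.05,0,0,0,0]]'; python3 -m creep '[[0,0,0,0,0,0],[0,0,0,0,0,0],[0,0,0,0,0,0],[0,0,0,0,0,0],[0,0,0,0,0,0]]'; python3 - <<'E'
from h import *
im,P=cloud('wrist'); save(im,'w2.png'); np.save('wP.npy',P)
s=ctrl.sense(); print(s['t'],s['tool_pos'])
for q in('nest','deck','tray_front'): print(q,ctrl.spot_point(q,'wrist'))
n=np.array([.5215,.1015]);a=np.radians(9.6);ey=np.array([-np.cos(a),-np.sin(a)]);ex=np.array([-np.sin(a),np.cos(a)])
D=P[...,:2]-n; X=D@ex;Y=D@ey;Z=P[...,2]
f=(abs(X)<.045)&(abs(Y)<.045)&(Z<.031)&(Z>.015); print('floor',rect(P[f]),f.sum(),np.median(Z[f]))
f=(abs(X)<.075)&(abs(Y)<.075)&(Z<.048)&(Z>.0385+.001); print('rim',rect(P[f]),f.sum(),np.median(Z[f]))
for z in np.arange(.02,.05,.002): print(round(z,3),((abs(X)<.075)&(abs(Y)<.075)&(Z>z)&(Z<z+.002)).sum(),end=' ')
E
```

```text
t: 5.72
tool_pos: [0.5106, -0.0071, 0.2688]
tcp_rot: [0.001, 0.644, 0.765, 0.001]
force: [-0.1, -0.0, -2.2]
width: 0.0588
grasp_force: 65.7
t: 6.13
tool_pos: [0.4774, 0.0277, 0.2672]
tcp_rot: [0.001, 0.647, 0.762, -0.001]
force: [0.9, -0.8, -2.1]
width: 0.059
grasp_force: 65.9
t: 6.55
tool_pos: [0.4779, 0.0283, 0.2671]
tcp_rot: [-0.0, 0.647, 0.763, 0.0]
force: [0.5, -0.7, -2.7]
width: 0.0589
grasp_force: 65.9
6.6 [0.47786456 0.02845314 0.26706977]
nest [{'position': [0.5225, 0.1003, 0.026], 'p': 0.81}]
deck [{'position': [0.5229, 0.1018, 0.0386], 'p': 0.74}]
tray_front []
floor (array([523.4, 101.1]), array([66.1, 66.4]), 9.7) 7214 0.025544746356630205
rim (array([525.6,  99.3]), array([142.6, 142.8]), 9.6) 5396 0.04149504758299505
0.02 1 0.022 139 0.024 5046 0.026 1945 0.028 254 0.03 208 0.032 634 0.034 17374 0.036 6441 0.038 595 0.04 3801 0.042 1301 0.044 72 0.046 39 0.048 68
```

View pics/w2.png

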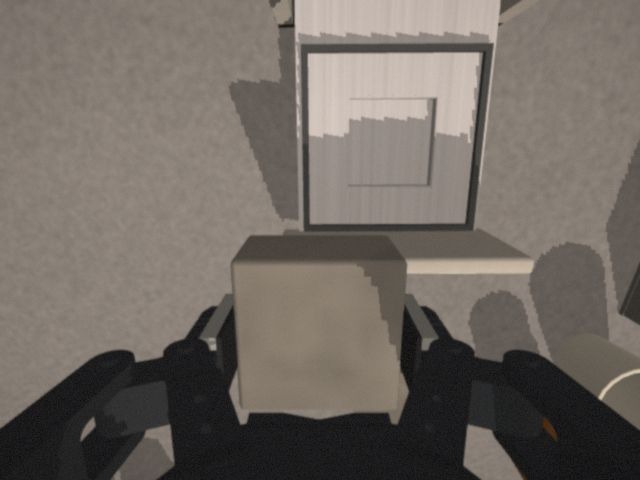

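The picture shows the recess at about (392,142), the dark rim around it, the panel top at (430,255), and the blank held square in the fingers. The floor fit is 66 x 66 mm centred at (0.5234, 0.1011).

```bash
python3 - <<'E'
from h import *
go([.5232,.1016,.19],np.radians(9.7))
E
```

```text
shift [0.1289 0.1135 0.1542] turn [-0.     -0.     -0.0015]
```

```bash
python3 -m creep '[[0.03,0.03,0,0,0,0],[0.07,0.06,0.02,0,0,0],[0.11,0.1,0.05,0,0,-0.0015],[0.129,0.1135,0.1,0,0,-0.0015],[0.129,0.1135,0.154,0,0,-0.0015]]';  python3 -m creep '[[0,0,0,0,0,0],[0,0,0,0,0,0],[0,0,0,0,0,0],[0,0,0,0,0,0],[0,0,0,0,0,0]]'; python3 - <<'E'
from h import *
go([.5232,.1016,.112],np.radians(9.7))
E
```

```text
t: 7.17
tool_pos: [0.525, 0.1056, 0.1906]
tcp_rot: [0.0, 0.643, 0.766, 0.003]
force: [0.6, -0.3, -2.1]
width: 0.0586
grasp_force: 66.0
t: 7.58
tool_pos: [0.5241, 0.1013, 0.1919]
tcp_rot: [0.001, 0.645, 0.764, 0.001]
force: [0.7, -0.2, -1.9]
width: 0.0586
grasp_force: 66.0
shift [ 0.0011 -0.0022  0.1599] turn [ 0.001   0.0003 -0.0003]
```

```bash
python3 -m creep '[[0.001,-0.001,0.03,0,0,0],[0.001,-0.002,0.065,0,0,0],[0.001,-0.002,0.1,0,0,0],[0.001,-0.002,0.12,0,0,0],[0.001,-0.002,0.13,0,0,0]]';  python3 -m creep '[[0,0,0.01,0,0,0],[0,0,0.02,0,0,0],[0,0,0.03,0,0,0],[0,0,0.03,0,0,0],[0,0,0.03,0,0,0]]'; python3 - <<'E'
from h import *
go([.5232,.1016,.110],np.radians(9.7));print(ctrl.sense()['force'])
E
```

```text
t: 8.0
tool_pos: [0.5218, 0.1014, 0.1246]
tcp_rot: [-0.0, 0.645, 0.764, -0.0]
force: [0.8, 0.7, -1.7]
width: 0.0585
grasp_force: 66.1
t: 8.42
tool_pos: [0.5222, 0.1021, 0.1103]
tcp_rot: [0.0, 0.645, 0.764, 0.0]
force: [0.0, -0.3, -1.5]
width: 0.0587
grasp_force: 66.2
shift [-0.0012  0.0018  0.0005] turn [0. 0. 0.]
[ 0.01316594 -0.27079831 -1.50414743]
```

```bash
python3 -m creep '[[0,0,0.002,0,0,0],[0,0,0.002,0,0,0],[0,0,0.002,0,0,0],[0,0,0.002,0,0,0],[0,0,0.002,0,0,0]]' 1;  python3 -m creep '[[0,0,0,0,0,0],[0,0,0,0,0,0],[0,0,-0.05,0,0,0],[-0.02,0,-0.12,0,0,0],[-0.06,0,-0.18,0,0,0]]';  python3 -m creep '[[-0.06,0,-0.06,0,0,0],[-0.1,0,-0.1,0,0,0],[-0.12,0,-0.12,0,0,0],[-0.12,0,-0.12,0,0,0],[-0.12,0,-0.12,0,0,0]]';python3 - <<'E'
from h import *
im,P=cloud('wrist'); save(im,'w3.png')
m=(np.hypot(P[...,0]-.5234,P[...,1]-.1011)<.05)&(P[...,2]>.052)&(P[...,2]<.07); print(rect(P[m]),m.sum(),np.median(P[m][:,2]),np.ptp(P[m][:,2]))
go([.44,-.39,.27],np.radians(-60))
s=ctrl.sense();print(s['t'],s['tool_pos'])
E
```

```text
t: 8.83
tool_pos: [0.5223, 0.102, 0.1095]
tcp_rot: [0.0, 0.645, 0.764, 0.0]
force: [0.4, 0.5, 0.1]
width: 0.0855
grasp_force: 0.0
t: 9.25
tool_pos: [0.5263, 0.0752, 0.2003]
tcp_rot: [-0.001, 0.643, 0.766, 0.0]
force: [0.5, 0.3, -0.1]
width: 0.0853
grasp_force: 0.0
t: 9.67
tool_pos: [0.5369, 0.0138, 0.2585]
tcp_rot: [-0.0, 0.645, 0.764, 0.0]
force: [0.1, 0.7, -0.6]
width: 0.0857
grasp_force: 0.0
(array([522.5, 101.5]), array([60.3, 59.7]), 9.6) 8276 0.06156253775444237 0.006491845596226453
shift [-0.7649 -0.3275 -0.025 ] turn [-0.0009  0.      0.3877]
9.7167 [0.53634212 0.01473158 0.25769144]
```

```bash
python3 -m creep '[[-0.06,-0.03,0,0,0,0.035],[-0.13,-0.065,0,0,0,0.07],[-0.2,-0.1,-0.01,0,0,0.11],[-0.27,-0.135,-0.02,0,0,0.15],[-0.34,-0.17,-0.025,0,0,0.19]]'; python3 - <<'E'
from h import *
go([.42,-.37,.27],np.radians(-60))
E
```

```text
t: 10.13
tool_pos: [0.4812, -0.1677, 0.2701]
tcp_rot: [-0.001, 0.841, 0.541, -0.001]
force: [0.6, -0.8, 0.3]
width: 0.0855
grasp_force: 0.0
shift [-4.189e-01  5.660e-02 -1.000e-04] turn [-9.000e-04  1.000e-04  1.971e-01]
```

```bash
python3 -m creep '[[-0.08,0.01,0,0,0,0.038],[-0.16,0.02,0,0,0,0.076],[-0.24,0.03,0,0,0,0.115],[-0.32,0.04,0,0,0,0.155],[-0.38,0.052,0,0,0,0.195]]'; python3 -m creep '[[0,0,0,0,0,0],[0,0,0,0,0,0],[0,0,0,0,0,0],[0,0,0,0,0,0],[0,0,0,0,0,0]]'; python3 - <<'E'
from h import *
im,P=cloud('wrist'); save(im,'w4.png')
c=(.475,-.337)
for r,a,b in((.1,.034,.046),(.06,.055,.075)):
    m=(np.hypot(P[...,0]-c[0],P[...,1]-c[1])<r)&(P[...,2]>a)&(P[...,2]<b); print(rect(P[m]),m.sum(),np.median(P[m][:,2]),im[m].mean(0))
g=rect(P[m])[0]/1000
go([g[0],g[1],.18],np.radians(-60))
s=ctrl.sense();print(s['t'],s['tool_pos'])
E
```

```text
t: 10.55
tool_pos: [0.4258, -0.3534, 0.2692]
tcp_rot: [-0.001, 0.965, 0.261, -0.001]
force: [-0.1, -1.0, 0.1]
width: 0.086
grasp_force: 0.0
t: 10.97
tool_pos: [0.4284, -0.3502, 0.2712]
tcp_rot: [-0.0, 0.964, 0.266, -0.0]
force: [-0.5, 0.7, 0.4]
width: 0.0858
grasp_force: 0.0
(array([ 475.3, -339.6]), array([120.3, 120.4]), 30.1) 21594 0.040632894845514134 [190.18838566 174.9913865  157.96332315]
(array([ 475.6, -339.4]), array([62.8, 16. ]), 30.2) 1893 0.06434983160022473 [42.16006339 40.13259377 39.57739039]
shift [0.0928 0.0293 0.1829] turn [-0.0001 -0.      0.0044]
11.0167 [ 0.42826771 -0.35059495  0.2714623 ]
```

```bash
python3 -m creep '[[0.04,0.015,0.04,0,0,0.002],[0.08,0.029,0.08,0,0,0.004],[0.093,0.029,0.13,0,0,0.004],[0.093,0.029,0.18,0,0,0.004],[0.093,0.029,0.21,0,0,0.004]]'; python3 -m creep '[[0,0,0.03,0,0,0],[0,0,0.06,0,0,0],[0,0,0.09,0,0,0],[0,0,0.1,0,0,0],[0,0,0.1,0,0,0]]';python3 -m creep '[[0,0,0,0,0,0],[0,0,0,0,0,0],[0,0,0,0,0,0],[0,0,0,0,0,0],[0,0,0,0,0,0]]' 0;python3 -m creep '[[0,0,0,0,0,0],[0,0,0,0,0,0],[0,0,0,0,0,0],[0,0,0,0,0,0],[0,0,0,0,0,0]]'; python3 - <<'E'
from h import *
s=ctrl.sense();print(s['t'],s['tool_pos'],s['tcp_rot'])
E
```

```text
t: 11.43
tool_pos: [0.4749, -0.3389, 0.164]
tcp_rot: [-0.001, 0.966, 0.259, -0.001]
force: [-0.3, -0.5, -0.3]
width: 0.0852
grasp_force: 0.0
t: 11.85
tool_pos: [0.4743, -0.34, 0.1153]
tcp_rot: [-0.001, 0.966, 0.258, -0.001]
force: [-0.4, -0.0, 0.1]
width: 0.0852
grasp_force: 0.0
t: 12.27
tool_pos: [0.475, -0.3415, 0.1174]
tcp_rot: [0.001, 0.966, 0.258, 0.0]
force: [0.3, 0.8, -0.2]
width: 0.0256
grasp_force: 0.0
t: 12.68
tool_pos: [0.4751, -0.3414, 0.1173]
tcp_rot: [0.0, 0.966, 0.258, 0.0]
force: [0.1, -0.3, 5.5]
width: 0.0147
grasp_force: 61.9
12.6833 [ 0.47509795 -0.34144939  0.11734441] [4.36493676e-04 9.66220645e-01 2.57715761e-01 2.47902443e-04]
```

```bash
python3 -m creep '[[0,0,-0.03,0,0,0],[0,0,-0.09,0,0,0],[0,0,-0.16,0,0,0],[0,0,-0.23,0,0,0],[0,0,-0.31,0,0,0]]'; python3 - <<'E'
from h import *
s=ctrl.sense();print(s['t'],s['width'],s['grasp_force'],s['force'],s['torque'])
go([.5217,.1011,.275],np.radians(-80.4))
E
```

```text
t: 13.1
tool_pos: [0.4737, -0.3406, 0.2711]
tcp_rot: [-0.002, 0.966, 0.258, -0.001]
force: [1.4, -0.9, -1.8]
width: 0.0148
grasp_force: 60.8
13.1 0.01479600019332954 60.813331604003906 [ 1.44861504 -0.88266902 -1.83983425] [-0.03136667 -0.05297802  0.02441035]
shift [ 0.5234 -0.7181 -0.006 ] turn [-0.0011  0.0007  0.1127]
```

```bash
python3 -m creep '[[0.03,-0.04,-0.005,0,0,0.01],[0.075,-0.1,-0.01,0,0,0.03],[0.12,-0.165,-0.01,0,0,0.05],[0.165,-0.23,-0.01,0,0,0.07],[0.21,-0.29,-0.01,0,0,0.09]]';python3 -m creep '[[0.04,-0.055,0,0,0,0.01],[0.07,-0.11,0,0,0,0.023],[0.1,-0.16,0,0,0,0.023],[0.13,-0.2,0,0,0,0.023],[0.15,-0.23,0,0,0,0.023]]'; python3 - <<'E'
from h import *
go([.5217,.1011,.275],np.radians(-80.4))
E
```

```text
t: 13.52
tool_pos: [0.4929, -0.1611, 0.2759]
tcp_rot: [-0.0, 0.993, 0.117, -0.001]
force: [1.6, 1.3, -2.1]
width: 0.015
grasp_force: 60.9
t: 13.93
tool_pos: [0.5394, -0.0307, 0.2759]
tcp_rot: [-0.001, 0.996, 0.085, -0.0]
force: [0.7, 0.9, -0.3]
width: 0.0146
grasp_force: 61.0
shift [ 0.0096 -0.2657  0.0021] turn [-0.0004  0.0002  0.0006]
```

```bash
python3 -m creep '[[0,-0.06,0,0,0,0],[0.005,-0.12,0,0,0,0],[0.01,-0.18,0,0,0,0],[0.01,-0.23,0,0,0,0],[0.01,-0.262,0,0,0,0]]';python3 -m creep '[[0,0,0,0,0,0],[0,0,0,0,0,0],[0,0,0,0,0,0],[0,0,0,0,0,0],[0,0,0,0,0,0]]'; python3 - <<'E'
from h import *
go([.5217,.1011,.19],np.radians(-80.4))
s=ctrl.sense();print(s['t'],s['tool_pos'])
for n in('scene','side'):
    im,P=cloud(n)
    if n=='side': save(im,'side1.png')
    c=(.523,.101); m=(np.hypot(P[...,0]-c[0],P[...,1]-c[1])<.1)&(P[...,2]>.188)&(P[...,2]<.205)&(im.min(-1)>120); print(n,rect(P[m]),m.sum(),np.median(P[m][:,2]))
E
```

```text
t: 14.35
tool_pos: [0.5212, 0.0998, 0.2759]
tcp_rot: [-0.001, 0.996, 0.085, -0.001]
force: [-0.7, 0.1, -1.7]
width: 0.0146
grasp_force: 60.9
t: 14.77
tool_pos: [0.5228, 0.0947, 0.2763]
tcp_rot: [0.0, 0.997, 0.082, -0.0]
force: [0.4, 0.1, -0.8]
width: 0.0145
grasp_force: 60.9
shift [ 1.000e-04 -1.310e-02  1.727e-01] turn [ 0.0001  0.0002 -0.0012]
14.7667 [0.52276778 0.09467101 0.27634717]
scene (array([524.2,  95.3]), array([125. , 122.2]), 9.5) 1798 0.1982877080245115
side (array([523.1,  96.9]), array([123.1, 122.7]), 9.5) 2839 0.1987729410833432
```

View pics/side1.png

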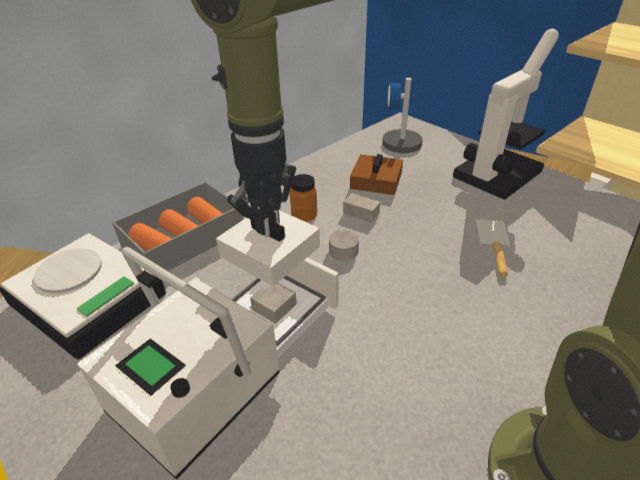

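The picture shows the hood level in the gripper at (268,240), above the seated blank at (273,300). I'll lower it, checking alignment midway.

```bash
python3 -m creep '[[0,-0.006,0.02,0,0,0],[0,-0.013,0.06,0,0,-0.001],[0,-0.013,0.1,0,0,-0.001],[0,-0.013,0.14,0,0,-0.001],[0,-0.013,0.165,0,0,-0.001]]';python3 -m creep '[[0,0,0,0,0,0],[0,0,0,0,0,0],[0,0,0,0,0,0],[0,0,0,0,0,0],[0,0,0,0,0,0]]'; python3 - <<'E'
from h import *
go([.5217,.1011,.155],np.radians(-80.4))
s=ctrl.sense();print(s['t'],s['tool_pos'])
E
```

```text
t: 15.28
tool_pos: [0.5203, 0.1025, 0.1915]
tcp_rot: [0.0, 0.996, 0.085, -0.001]
force: [0.0, 0.0, -0.8]
width: 0.0146
grasp_force: 60.9
t: 15.7
tool_pos: [0.5222, 0.1029, 0.1953]
tcp_rot: [0.0, 0.996, 0.085, 0.001]
force: [0.4, -0.7, -1.3]
width: 0.0145
grasp_force: 60.9
shift [-0.0017  0.0033  0.0806] turn [ 0.0001 -0.0007  0.0006]
15.7 [0.52216001 0.10285674 0.19530949]
```

```bash
python3 -m creep '[[-0.001,0.002,0.015,0,0,0],[-0.001,0.003,0.03,0,0,0],[-0.001,0.003,0.045,0,0,0],[-0.001,0.003,0.06,0,0,0],[-0.001,0.003,0.07,0,0,0]]';python3 -m creep '[[0,0,0.005,0,0,0],[0,0,0.01,0,0,0],[0,0,0.012,0,0,0],[0,0,0.012,0,0,0],[0,0,0.012,0,0,0]]'; python3 - <<'E'
from h import *
go([.5217,.1011,.153],np.radians(-80.4))
s=ctrl.sense();print(s['t'],s['tool_pos'],s['force'])
E
```

```text
t: 16.12
tool_pos: [0.5206, 0.1009, 0.1576]
tcp_rot: [-0.0, 0.996, 0.085, -0.001]
force: [0.1, 0.1, -0.8]
width: 0.0145
grasp_force: 60.9
t: 16.53
tool_pos: [0.5214, 0.1012, 0.1534]
tcp_rot: [0.0, 0.996, 0.085, 0.0]
force: [0.5, -0.0, -1.0]
width: 0.0146
grasp_force: 60.9
shift [0.0006 0.0003 0.0007] turn [ 0.     -0.0001  0.0006]
16.5333 [0.52139648 0.10120094 0.15337384] [ 0.53267973 -0.0303082  -0.99149422]
```

```bash
python3 -m creep '[[0,0,0.002,0,0,0],[0,0,0.002,0,0,0],[0,0,0.002,0,0,0],[0,0,0.002,0,0,0],[0,0,0.002,0,0,0]]' 0.6;python3 -m creep '[[0,0,0,0,0,0],[0,0,0,0,0,0],[0,0,-0.04,0,0,0],[0,0,-0.09,0,0,0],[0,0,-0.14,0,0,0]]'; python3 -m creep '[[0,0.06,-0.06,0,0,0],[0,0.13,-0.08,0,0,0],[0,0.2,-0.08,0,0,0],[0,0.27,-0.08,0,0,0],[0,0.34,-0.08,0,0,0]]' 0; python3 -m creep '[[0,0,0,0,0,0],[0,0,0,0,0,0],[0,0,0,0,0,0],[0,0,0,0,0,0],[0,0,0,0,0,0]]'; python3 - <<'E'
from h import *
s=ctrl.sense();print(s['t'],s['tool_pos'])
for n in('scene','side'):
    im,P=cloud(n)
    c=(.523,.101); D=np.hypot(P[...,0]-c[0],P[...,1]-c[1])<.09; Z=P[...,2]
    m=D&(Z>.07)&(Z<.082); print(n,rect(P[m]),m.sum(),np.median(Z[m]),np.percentile(Z[m],[2,98]))
    m=D&(Z>.092)&(Z<.107); print(rect(P[m]),m.sum(),np.median(Z[m]))
    c=(.536,.025); m=(np.hypot(P[...,0]-c[0],P[...,1]-c[1])<.12)&(Z>.094)&(Z<.106)&(im.min(-1)>100); print('panel',rect(P[m]))
go([.5435,-.02,.135],np.radians(9.6))
E
```

```text
t: 16.95
tool_pos: [0.5214, 0.1011, 0.1524]
tcp_rot: [0.0, 0.996, 0.085, 0.0]
force: [-0.2, 0.8, -0.6]
width: 0.0514
grasp_force: 0.0
t: 17.37
tool_pos: [0.5207, 0.1011, 0.2224]
tcp_rot: [-0.0, 0.996, 0.085, -0.001]
force: [1.4, 0.3, 0.4]
width: 0.0512
grasp_force: 0.0
t: 17.78
tool_pos: [0.5501, -0.0681, 0.2628]
tcp_rot: [0.0, 0.996, 0.085, 0.001]
force: [-0.2, -0.1, 0.2]
width: 0.0003
grasp_force: 0.0
t: 18.2
tool_pos: [0.5498, -0.0646, 0.2622]
tcp_rot: [-0.0, 0.996, 0.086, 0.0]
force: [1.0, 0.2, 0.3]
width: 0.0001
grasp_force: 0.0
18.2 [ 0.54983589 -0.06461438  0.26222251]
scene (array([525.2,  94.7]), array([122.9, 136.8]), 10.3) 2022 0.07474128742964081 [0.07059095 0.07975614]
(array([528.8,  65. ]), array([101.8,  92.6]), 10.9) 343 0.0983505749028939
panel (array([530.6,  63.9]), array([175.7,  90.9]), 10.1)
side (array([523.8,  95.6]), array([123.8, 136.4]), 9.9) 3071 0.0747976748833048 [0.07145186 0.07993884]
(array([530.8,  66.4]), array([107.7,  94.5]), 8.9) 593 0.09839704034978591
panel (array([528.1,  57.5]), array([175.5,  78.8]), 9.9)
shift [ 0.0028 -0.0911  0.2545] turn [ 1.000e-04  0.000e+00 -4.987e-01]
```

```bash
python3 -m creep '[[0,-0.01,0.05,0,0,0],[0,-0.02,0.1,0,0,0],[0,-0.03,0.15,0,0,0],[0,-0.04,0.19,0,0,0],[0,-0.045,0.225,0,0,0]]'; python3 -m creep '[[0,0,0,0,0,0],[0,0,0,0,0,0],[0,0,0,0,0,0],[0,0,0,0,0,0],[0,0,0,0,0,0]]'; python3 - <<'E'
from h import *
go(np.array([.5363,.0194,.15])+np.array([-.167,.986,0])*-.016,np.radians(-80.4));
go(np.array([.5363,.0194,.15])+np.array([-.167,.986,0])*.146,np.radians(-80.4)); 
E
```

```text
t: 18.72
tool_pos: [0.5454, -0.0428, 0.1482]
tcp_rot: [-0.0, 0.996, 0.086, -0.001]
force: [-0.1, -0.4, 0.0]
width: 0.0
grasp_force: 0.0
t: 19.13
tool_pos: [0.547, -0.0445, 0.1511]
tcp_rot: [0.0, 0.996, 0.084, 0.001]
force: [0.1, 0.2, -0.4]
width: -0.0001
grasp_force: 0.0
shift [ 0.0004 -0.0976  0.0021] turn [ 0.0004 -0.0007  0.0005]
shift [ 0.0008 -0.4216  0.0017] turn [ 0.0004 -0.0007  0.0005]
```

```bash
python3 -m creep '[[0,-0.025,0,0,0,0],[0,-0.05,0,0,0,0],[0,-0.07,0,0,0,0],[0,-0.085,0,0,0,0],[0,-0.1,0,0,0,0]]'; python3 -m creep '[[0,-0.015,0,0,0,0],[0,-0.03,0,0,0,0],[0,-0.045,0,0,0,0],[0,-0.06,0,0,0,0],[0,-0.075,0,0,0,0]]'; python3 -m creep '[[0,-0.015,0,0,0,0],[0,-0.03,0,0,0,0],[0,-0.045,0,0,0,0],[0,-0.06,0,0,0,0],[0,-0.075,0,0,0,0]]';python3 -m creep '[[0,-0.015,0,0,0,0],[0,-0.03,0,0,0,0],[0,-0.045,0,0,0,0],[0,-0.06,0,0,0,0],[0,-0.075,0,0,0,0]]'
```

```text
t: 19.55
tool_pos: [0.5375, 0.0061, 0.1498]
tcp_rot: [0.001, 0.996, 0.086, 0.0]
force: [1.0, -4.6, 0.6]
width: -0.0
grasp_force: 2.4
t: 19.97
tool_pos: [0.5313, 0.0424, 0.1498]
tcp_rot: [0.0, 0.996, 0.084, 0.0]
force: [0.6, -3.1, 1.0]
width: -0.0001
grasp_force: 1.6
t: 20.38
tool_pos: [0.5249, 0.0797, 0.1497]
tcp_rot: [0.0, 0.996, 0.085, 0.0]
force: [0.2, -3.2, 2.6]
width: 0.0001
grasp_force: 1.6
t: 20.8
tool_pos: [0.5187, 0.1167, 0.1497]
tcp_rot: [0.0, 0.996, 0.085, 0.0]
force: [-0.3, -2.2, 3.2]
width: -0.0003
grasp_force: 1.6
```

```bash
python3 -m creep '[[0,-0.015,0,0,0,0],[0,-0.03,0,0,0,0],[0,-0.045,0,0,0,0],[0,-0.06,0,0,0,0],[0,-0.07,0,0,0,0]]'; python3 -m creep '[[0,-0.004,0,0,0,0],[0,-0.008,0,0,0,0],[0,-0.012,0,0,0,0],[0,-0.016,0,0,0,0],[0,-0.018,0,0,0,0]]'; python3 - <<'E'
from h import *
for n in('scene','side'):
    im,P=cloud(n); Z=P[...,2]
    if n=='side': save(im,'side2.png')
    ex=np.array([-.167,.986]); D=P[...,:2]-np.array([.5363,.0194]); X=D@ex; Y=D@[.986,.167]
    m=(X>.12)&(X<.2)&(abs(Y)<.1)&(Z>.096)&(Z<.103)&(im.min(-1)>100); print(n,m.sum(),np.percentile(X[m],[2,50,98]))
    m=(X>.10)&(X<.3)&(abs(Y)<.1)&(Z>.120)&(Z<.131); print('roof front',np.percentile(X[m],[1,3,10]))
    m=(abs(Y)<.08)&(Z>.215)&(Z<.26)&(X>.15)&(X<.35); print('bar',rect(P[m]),X[m].mean(),np.percentile(Z[m],[50,98]),m.sum())
E
```

```text
t: 21.22
tool_pos: [0.5126, 0.1518, 0.1496]
tcp_rot: [-0.0, 0.996, 0.085, 0.0]
force: [1.3, -2.6, 2.2]
width: -0.0001
grasp_force: 1.4
t: 21.63
tool_pos: [0.5114, 0.158, 0.1495]
tcp_rot: [0.001, 0.996, 0.084, -0.0]
force: [0.4, -6.4, 3.6]
width: -0.0001
grasp_force: 1.1
scene 233 [0.13958349 0.16135484 0.18831099]
roof front [0.1383278  0.17430235 0.18519276]
bar (array([501.4, 227.7]), array([158.8, 122.4]), 9.8) 0.22883020457036254 [0.24371999 0.25224436] 768
side 197 [0.13796195 0.15985511 0.19689053]
roof front [0.1392739  0.17532252 0.1855741 ]
bar (array([501.5, 228.8]), array([159.8, 123.6]), 10.2) 0.2192728328046121 [0.24408051 0.25575055] 1933
```

```bash
python3 -m creep '[[0,-0.004,0,0,0,0],[0,-0.008,0,0,0,0],[0,-0.012,0,0,0,0],[0,-0.012,0,0,0,0],[0,-0.012,0,0,0,0]]'
```

```text
t: 22.15
tool_pos: [0.5112, 0.1586, 0.1495]
tcp_rot: [0.005, 0.997, 0.082, -0.001]
force: [0.7, -16.3, 7.3]
width: 0.0001
grasp_force: 1.1
```

View pics/side2.png

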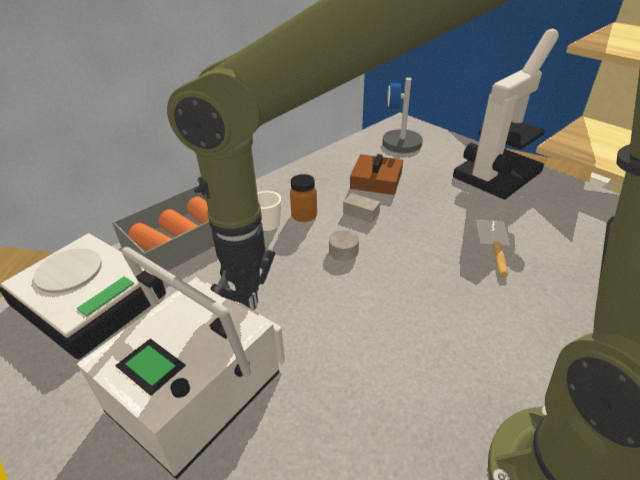

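The picture shows the tray panel flush against the analyser at (280,340) and the bail upright with its bar around (180,280). The push force climbed to 16 N with almost no further travel, so the tray is shut. Next I'll back off, rise and go over the bar.

```bash
python3 -m creep '[[0,0.04,0,0,0,0],[0,0.08,0,0,0,0],[0,0.1,-0.04,0,0,0],[0,0.1,-0.1,0,0,0],[0,0.1,-0.17,0,0,0]]' 0.6; python3 -m creep '[[0,0,-0.07,0,0,0],[0,0,-0.14,0,0,0],[0,0,-0.2,0,0,0],[0,0,-0.24,0,0,0],[0,0,-0.24,0,0,0]]'; python3 - <<'E'
from h import *
o=np.array([.5363,.0194,0]);u=np.array([-.167,.986,0]);v=np.array([.986,.167,0])
for n in('scene','side'):
    im,P=cloud(n); Z=P[...,2]; D=P-o; X=D@u; Y=D@v
    m=(abs(Y)<.075)&(Z>.215)&(Z<.27)&(X>.23)&(X<.3); print(n,'bar',rect(P[m]),np.median(X[m]),np.percentile(Z[m],[50,98]),m.sum())
    m=(X>.145)&(X<.2)&(abs(Y)<.09)&(Z>.095)&(Z<.103); print('panel',np.percentile(X[m],[2,50,98]),m.sum())
    print([(r['position'],r['p']) for r in ctrl.spot_point('bail_bar',n)][:2], [(r['position'],r['p']) for r in ctrl.spot_point('tray_front',n)][:1])
go(o+u*.2655+[0,0,.35],np.radians(-80.4)); s=ctrl.sense(); print(s['t'],s['tool_pos'])
E
```

```text
t: 22.57
tool_pos: [0.517, 0.1153, 0.2334]
tcp_rot: [-0.001, 0.996, 0.084, -0.003]
force: [0.3, -0.3, -0.3]
width: 0.0513
grasp_force: 0.0
t: 22.98
tool_pos: [0.5198, 0.1177, 0.3592]
tcp_rot: [-0.001, 0.996, 0.085, 0.004]
force: [0.5, -0.4, -0.2]
width: 0.0513
grasp_force: 0.0
scene bar (array([491.9, 280.6]), array([149.6,  14.6]), 9.8) 0.2661646705430184 [0.24409093 0.24810158] 450
panel [0.15507798 0.16184458 0.19161178] 351
[([0.4874, 0.2844, 0.2361], 0.82)] [([0.5109, 0.1712, 0.0811], 0.94)]
side bar (array([491.8, 282.2]), array([149.7,  14.6]), 9.6) 0.2693173776779935 [0.24460943 0.24699686] 919
panel [0.15671266 0.15999618 0.19736472] 234
[([0.491, 0.2789, 0.2387], 0.76)] [([0.511, 0.1708, 0.0798], 0.85)]
shift [ 0.0045 -0.3346  0.006 ] turn [-0.0002  0.001   0.0007]
23.2833 [0.51802249 0.11588393 0.35292682]
```

```bash
python3 - <<'E'
from h import *
o=np.array([.5363,.0194,0]);u=np.array([-.167,.986,0]);v=np.array([.986,.167,0])
for n in('scene','side','wrist'):
    im,P=cloud(n); Z=P[...,2]; D=P-o; X=D@u; Y=D@v
    if n=='side': c=im[270:400,210:330]; save(cv2.resize(c,None,fx=4,fy=4,interpolation=cv2.INTER_CUBIC),'gap.png')
    if n=='wrist': save(im,'w5.png')
    m0=(abs(Y)<.07)
    print(n,[(int(a*1000),np.percentile(Z[m0&(X>=a)&(X<a+.003)],[10,50,90]).round(3).tolist()) for a in np.arange(.148,.2,.003) if (m0&(X>=a)&(X<a+.003)).sum()>10])
    r=(Z>.122)&(Z<.129)&(X<.5)&(X>.1)&(abs(Y)<.13); print('roof',rect(P[r]), np.percentile(X[r],[.5,99.5]))
E
```

```text
scene [(148, [0.356, 0.634, 0.653]), (151, [0.336, 0.366, 0.386]), (154, [0.097, 0.334, 0.385]), (157, [0.097, 0.101, 0.386]), (160, [0.098, 0.102, 0.387]), (163, [0.096, 0.1, 0.384]), (166, [0.097, 0.1, 0.382]), (172, [0.12, 0.123, 0.125]), (175, [0.122, 0.124, 0.127]), (178, [0.122, 0.124, 0.127]), (181, [0.122, 0.125, 0.127]), (184, [0.122, 0.124, 0.127]), (187, [0.123, 0.125, 0.128]), (190, [0.122, 0.125, 0.127]), (193, [0.122, 0.124, 0.127]), (196, [0.122, 0.124, 0.127]), (199, [0.121, 0.124, 0.127])]
roof (array([491.8, 298.9]), array([209.8, 220.2]), 9.4) [0.17495265 0.39208533]
side [(148, [0.336, 0.357, 0.388]), (151, [0.338, 0.355, 0.388]), (154, [0.332, 0.341, 0.385]), (157, [0.099, 0.341, 0.382]), (160, [0.1, 0.36, 0.386]), (163, [0.367, 0.375, 0.386]), (166, [0.378, 0.381, 0.384]), (175, [0.123, 0.124, 0.125]), (178, [0.124, 0.125, 0.126]), (181, [0.124, 0.125, 0.126]), (184, [0.124, 0.125, 0.126]), (187, [0.124, 0.125, 0.126]), (190, [0.124, 0.125, 0.126]), (193, [0.124, 0.125, 0.126]), (196, [0.124, 0.125, 0.126]), (199, [0.124, 0.125, 0.126])]
roof (array([484.3, 298.8]), array([208.7, 220.8]), 9.7) [0.17665283 0.39380457]
wrist [(148, [0.338, 0.359, 0.367]), (151, [0.043, 0.351, 0.37]), (154, [0.046, 0.1, 0.364]), (157, [0.1, 0.352, 0.364]), (160, [0.1, 0.101, 0.36]), (163, [0.099, 0.1, 0.101]), (166, [0.097, 0.098, 0.099]), (172, [0.114, 0.122, 0.125]), (175, [0.125, 0.126, 0.126]), (178, [0.043, 0.071, 0.126]), (181, [0.075, 0.126, 0.127]), (184, [0.125, 0.126, 0.127]), (187, [0.125, 0.126, 0.127]), (190, [0.125, 0.126, 0.127]), (193, [0.125, 0.126, 0.127]), (196, [0.125, 0.126, 0.127]), (199, [0.125, 0.126, 0.127])]
roof (array([493.3, 278.8]), array([211.7, 181.2]), 9.6) [0.17335736 0.34959185]
```

View pics/gap.png

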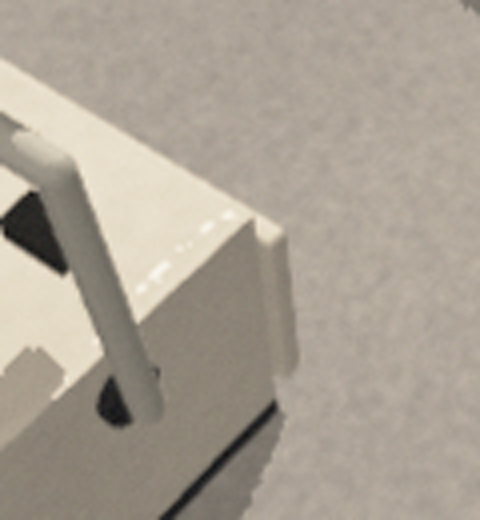

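View pics/w5.png

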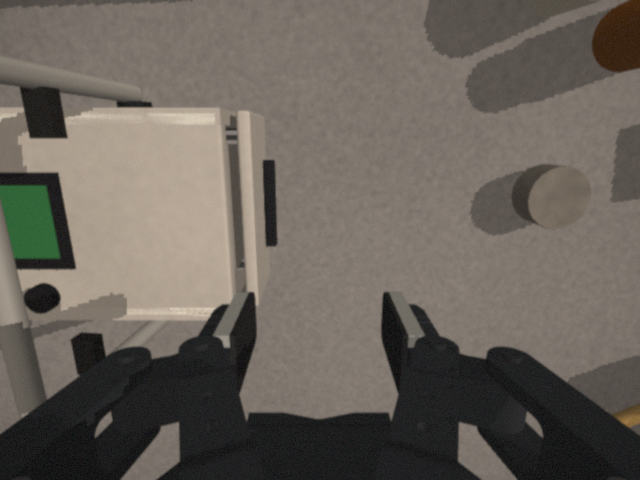

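The crop shows the panel at (275,300) nearly flush with the analyser. The wrist picture shows the panel at (252,200) with a gap of about 5 mm to the front edge. I'll check against the bail geometry whether that is the fully shut position.

```bash
python3 - <<'E'
from h import *
o=np.array([.5363,.0194,0]);u=np.array([-.167,.986,0]);v=np.array([.986,.167,0])
for n in('scene','side'):
    im,P=cloud(n); Z=P[...,2]; D=P-o; X=D@u; Y=D@v
    print(n,[np.round(r['position'],4).tolist()+[r['p']] for r in ctrl.spot_point('bail_pivot',n)])
    for sg in(1,-1):
        m=(sg*Y>.088)&(sg*Y<.115)&(Z>.135)&(Z<.23)&(X>.2)&(X<.3)
        if m.sum()<20: continue
        # centre line by z-bins, mid of X extent
        zs=np.arange(.135,.23,.008); c=[(z+.004,np.percentile(X[m&(Z>=z)&(Z<z+.008)],[3,97]).mean(),np.ptp(np.percentile(X[m&(Z>=z)&(Z<z+.008)],[3,97]))) for z in zs if (m&(Z>=z)&(Z<z+.008)).sum()>8]
        c=np.array(c); p=np.polyfit(c[:,0],c[:,1],1); print(sg,m.sum(),'slope',p[0],'angle',np.pi/2+np.arctan(p[0]),'X@.1',np.polyval(p,.1),'X@.239',np.polyval(p,.239),'w',c[:,2].round(3))
E
```

```text
scene []
1 149 slope 0.12026747571981065 angle 1.690488923210081 X@.1 0.2487592018479292 X@.239 0.2654763809729829 w [0.013 0.011 0.01  0.013 0.012 0.014 0.014 0.012 0.012 0.013 0.011]Traceback (most recent call last):
  File "<stdin>", line 11, in <module>
IndexError: too many indices for array: array is 1-dimensional, but 2 were indexed
```

The bail pivot fit puts the shut panel face at X of about 0.161, but it stands at about 0.155. My finger knuckles probably met the analyser's front edge. I'll turn the gripper 90° so that only the slim finger sides face the panel, and push again.

```bash
python3 -m creep '[[0,0,0,0,0,-0.035],[0,0,0,0,0,-0.07],[0,0,0,0,0,-0.105],[0,0,0,0,0,-0.14],[0,0,0,0,0,-0.175]]' 0; python3 -m creep '[[0,0,0,0,0,-0.035],[0,0,0,0,0,-0.07],[0,0,0,0,0,-0.105],[0,0,0,0,0,-0.14],[0,0,0,0,0,-0.175]]'; python3 -m creep '[[0,0,0,0,0,-0.035],[0,0,0,0,0,-0.07],[0,0,0,0,0,-0.105],[0,0,0,0,0,-0.14],[0,0,0,0,0,-0.15]]'; python3 - <<'E'
from h import *
o=np.array([.5363,.0194,0]);u=np.array([-.167,.986,0])
go(o+u*.115+[0,0,.155],np.radians(9.6))
E
```

```text
t: 23.95
tool_pos: [0.5187, 0.1159, 0.3545]
tcp_rot: [-0.0, 0.935, 0.354, -0.0]
force: [0.2, 0.5, 0.4]
width: 0.0004
grasp_force: 0.0
t: 24.37
tool_pos: [0.5187, 0.1159, 0.3545]
tcp_rot: [-0.0, 0.804, 0.595, -0.0]
force: [0.1, -0.3, 0.4]
width: -0.0
grasp_force: 0.0
t: 24.78
tool_pos: [0.5186, 0.116, 0.3545]
tcp_rot: [-0.0, 0.643, 0.766, -0.0]
force: [0.1, 0.8, 0.1]
width: 0.0001
grasp_force: 0.0
shift [0.0337 0.0029 0.3989] turn [-0.0001 -0.      0.0022]
```

```bash
python3 -m creep '[[0,0,0.07,0,0,0.002],[0.01,0.002,0.14,0,0,0.002],[0.02,0.003,0.21,0,0,0.002],[0.03,0.003,0.28,0,0,0.002],[0.034,0.003,0.34,0,0,0.002]]'; python3 -m creep '[[0,0,0.03,0,0,0],[0,0,0.055,0,0,0],[0,0,0.059,0,0,0],[0,0,0.059,0,0,0],[0,0,0.059,0,0,0]]'; python3 -m creep '[[0.015,0,0,0,0,0],[0.03,0,0,0,0,0],[0.045,0,0,0,0,0],[0.055,0,0,0,0,0],[0.06,0,0,0,0,0]]'; python3 -m creep '[[0.004,0,0,0,0,0],[0.008,0,0,0,0,0],[0.012,0,0,0,0,0],[0.016,0,0,0,0,0],[0.018,0,0,0,0,0]]'
```

```text
t: 25.2
tool_pos: [0.5164, 0.1334, 0.1824]
tcp_rot: [-0.0, 0.647, 0.763, -0.0]
force: [-0.7, -0.1, -0.4]
width: -0.0003
grasp_force: 0.0
t: 25.62
tool_pos: [0.5182, 0.1331, 0.1563]
tcp_rot: [0.001, 0.647, 0.762, 0.001]
force: [0.5, 0.1, 0.2]
width: -0.0001
grasp_force: 0.0
t: 26.03
tool_pos: [0.5125, 0.1635, 0.1557]
tcp_rot: [0.001, 0.646, 0.763, 0.0]
force: [-0.1, -2.9, 2.0]
width: 0.0002
grasp_force: 1.3
t: 26.45
tool_pos: [0.5118, 0.1678, 0.1553]
tcp_rot: [0.002, 0.648, 0.762, -0.002]
force: [0.2, -11.5, 5.8]
width: 0.0001
grasp_force: 5.6
```

```bash
python3 -m creep '[[0.005,0,0,0,0,0],[0.01,0,0,0,0,0],[0.012,0,0,0,0,0],[0.012,0,0,0,0,0],[0.012,0,0,0,0,0]]'; python3 -m creep '[[-0.03,0,0,0,0,0],[-0.06,0,-0.02,0,0,0],[-0.09,0,-0.07,0,0,0],[-0.09,0,-0.14,0,0,0],[-0.09,0,-0.21,0,0,0]]'; python3 -m creep '[[0,0,-0.07,0,0,0],[0,0,-0.14,0,0,0],[0,0,-0.19,0,0,0],[0,0,-0.19,0,0,0],[0,0,-0.19,0,0,0]]' 0.6; python3 - <<'E'
from h import *
o=np.array([.5363,.0194,0]);u=np.array([-.167,.986,0]);v=np.array([.986,.167,0])
im,P=cloud('wrist'); Z=P[...,2]; D=P-o; X=D@u; Y=D@v
m=(abs(Y)<.07)&(Z>.096)&(Z<.104)&(X<.2)&(X>.13); print('panel',np.percentile(X[m],[2,50,98]),m.sum())
m=(abs(Y)<.07)&(Z>.122)&(Z<.13)&(X<.25)&(X>.13); print('roof',np.percentile(X[m],[.5,2]),m.sum())
go(o+u*.2655+[0,0,.35],np.radians(-80.4)); s=ctrl.sense(); print(s['t'],s['tool_pos'])
E
```

```text
t: 26.87
tool_pos: [0.5118, 0.1684, 0.1553]
tcp_rot: [0.004, 0.649, 0.76, -0.005]
force: [0.1, -20.7, 10.5]
width: -0.0
grasp_force: 10.1
t: 27.28
tool_pos: [0.5166, 0.1321, 0.2602]
tcp_rot: [-0.001, 0.648, 0.762, -0.001]
force: [1.1, 0.5, 0.7]
width: 0.0001
grasp_force: 0.0
t: 27.7
tool_pos: [0.5177, 0.1338, 0.3564]
tcp_rot: [0.001, 0.647, 0.763, 0.001]
force: [0.8, -0.3, -0.5]
width: 0.0515
grasp_force: 0.0
panel [0.16073693 0.16627041 0.17144708] 2162
roof [0.17318366 0.17454971] 20165
shift [ 0.2998 -0.0015  0.0098] turn [-1.000e-04 -1.000e-04  4.987e-01]
27.75 [0.51711417 0.13339046 0.35484316]
```

The tray is now flush: panel back at about 0.173, analyser front at 0.1735. I'll turn back and go above the bail bar.

```bash
python3 -m creep '[[0,0,0,0,0,0.035],[0.02,0,0,0,0,0.07],[0.04,0,0,0,0,0.105],[0.06,0,0,0,0,0.14],[0.08,0,0,0,0,0.175]]'; python3 -m creep '[[0,0,0,0,0,0.035],[0,0,0,0,0,0.07],[0,0,0,0,0,0.105],[0,0,0,0,0,0.14],[0,0,0,0,0,0.175]]'; python3 -m creep '[[0,0,0,0,0,0.035],[0,0,0,0,0,0.07],[0,0,0,0,0,0.105],[0,0,0,0,0,0.14],[0,0,0,0,0,0.149]]'; python3 - <<'E'
from h import *
o=np.array([.5363,.0194,0]);u=np.array([-.167,.986,0])
go(o+u*.2657+[0,0,.35],np.radians(-80.4))
E
```

```text
t: 28.17
tool_pos: [0.51, 0.1727, 0.353]
tcp_rot: [-0.001, 0.831, 0.556, -0.002]
force: [-0.1, 0.3, -0.4]
width: 0.0512
grasp_force: 0.0
t: 28.58
tool_pos: [0.51, 0.1724, 0.3529]
tcp_rot: [-0.001, 0.951, 0.31, -0.002]
force: [-0.7, -0.2, -0.1]
width: 0.0511
grasp_force: 0.0
t: 29.0
tool_pos: [0.51, 0.1724, 0.3529]
tcp_rot: [-0.0, 0.997, 0.081, -0.002]
force: [-0.7, 0.1, 0.2]
width: 0.0514
grasp_force: 0.0
shift [-0.0006 -0.221   0.0059] turn [-0.0001  0.0012 -0.0018]
```

```bash
python3 -m creep '[[0,-0.05,0,0,0,0],[0,-0.1,0,0,0,0],[0,-0.15,0,0,0,0],[0,-0.2,0,0,0,0],[0,-0.221,0,0,0,0]]'; python3 -m creep '[[0,0,0,0,0,0],[0,0,0,0,0,0],[0,0,0,0,0,0],[0,0,0,0,0,0],[0,0,0,0,0,0]]'; python3 - <<'E'
from h import *
o=np.array([.5363,.0194,0]);u=np.array([-.167,.986,0])
print(ctrl.sense()['tool_pos'])
go(o+u*.2657+[0,0,.291],np.radians(-80.4))
E
```

```text
t: 29.42
tool_pos: [0.4902, 0.2849, 0.3533]
tcp_rot: [-0.001, 0.996, 0.086, -0.002]
force: [-0.2, -0.3, 0.3]
width: 0.0514
grasp_force: 0.0
t: 29.83
tool_pos: [0.4932, 0.2798, 0.355]
tcp_rot: [0.0, 0.997, 0.082, 0.0]
force: [-0.2, 0.1, 0.6]
width: 0.0514
grasp_force: 0.0
[0.4932154  0.27975508 0.35499432]
shift [-0.002  -0.0037  0.128 ] turn [ 0.0003  0.     -0.0012]
```

```bash
python3 -m creep '[[-0.001,-0.002,0.03,0,0,0],[-0.002,-0.004,0.06,0,0,-0.001],[-0.002,-0.004,0.09,0,0,-0.001],[-0.002,-0.004,0.12,0,0,-0.001],[-0.002,-0.004,0.127,0,0,-0.001]]'; python3 -m creep '[[0,0,0,0,0,0],[0,0,0,0,0,0],[0,0,0,0,0,0],[0,0,0,0,0,0],[0,0,0,0,0,0]]' 0;python3 -m creep '[[0,0,0,0,0,0],[0,0,0,0,0,0],[0,0,0,0,0,0],[0,0,0,0,0,0],[0,0,0,0,0,0]]'; python3 - <<'E'
from h import *
o=np.array([.5363,.0194,0]);u=np.array([-.167,.986,0])
s=ctrl.sense(); p=s['tool_pos']; print('X',(p-o)@u, p[2]-.053)
E
```

```text
t: 30.25
tool_pos: [0.4907, 0.2814, 0.2893]
tcp_rot: [0.001, 0.996, 0.084, -0.002]
force: [-0.1, 0.1, 0.3]
width: 0.0514
grasp_force: 0.0
t: 30.67
tool_pos: [0.4917, 0.2831, 0.2928]
tcp_rot: [0.0, 0.996, 0.084, 0.001]
force: [0.1, -2.3, 3.7]
width: 0.012
grasp_force: 58.6
t: 31.08
tool_pos: [0.4917, 0.2833, 0.2927]
tcp_rot: [-0.0, 0.996, 0.085, 0.001]
force: [0.4, -2.3, 5.7]
width: 0.0122
grasp_force: 58.9
X 0.2676994992249793 0.23974833231290288
```

```bash
python3 -m creep '[[0,0.022,-0.002,0,0,0],[0,0.045,-0.002,0,0,0],[0,0.067,0,0,0,0],[0,0.089,0.004,0,0,0],[0,0.111,0.009,0,0,0]]'; python3 -m creep '[[0,0.021,0.007,0,0,0],[0,0.042,0.016,0,0,0],[0,0.062,0.026,0,0,0],[0,0.081,0.038,0,0,0],[0,0.099,0.051,0,0,0]]'; python3 - <<'E'
from h import *
o=np.array([.5363,.0194,0]);u=np.array([-.167,.986,0])
p=ctrl.sense()['tool_pos']; X=(p-o)@u; z=p[2]-.054; print('X',X,z,'r',np.hypot(X-.2488,z-.1),np.arctan2(z-.1,.2488-X))
E
```

```text
t: 31.5
tool_pos: [0.5006, 0.231, 0.289]
tcp_rot: [-0.003, 0.996, 0.086, 0.002]
force: [-1.5, 4.2, 6.5]
width: 0.0122
grasp_force: 62.7
t: 31.92
tool_pos: [0.5092, 0.1802, 0.2616]
tcp_rot: [-0.001, 0.996, 0.085, 0.001]
force: [1.7, 5.1, -0.1]
width: 0.0117
grasp_force: 66.6
X 0.16309749716523297 0.20756590850964263 r 0.13753306389973305 0.8980438457403228
```

```bash
python3 -m creep '[[0,0.017,0.015,0,0,0],[0,0.032,0.031,0,0,0],[0,0.047,0.048,0,0,0],[0,0.06,0.067,0,0,0],[0,0.071,0.086,0,0,0]]'; python3 -m creep '[[0,0.01,0.02,0,0,0],[0,0.018,0.041,0,0,0],[0,0.024,0.063,0,0,0],[0,0.029,0.084,0,0,0],[0,0.032,0.107,0,0,0]]'; python3 -m creep '[[0,0.001,0.008,0,0,0],[0,0.001,0.016,0,0,0],[0,0.001,0.025,0,0,0],[0,0.001,0.025,0,0,0],[0,0.001,0.025,0,0,0]]'; python3 - <<'E'
from h import *
o=np.array([.5363,.0194,0]);u=np.array([-.167,.986,0])
p=ctrl.sense()['tool_pos']; X=(p-o)@u; z=p[2]-.054; print('X',X,z,'r',np.hypot(X-.2488,z-.1),np.arctan2(z-.1,.2488-X))
E
```

```text
t: 32.33
tool_pos: [0.5154, 0.144, 0.2179]
tcp_rot: [-0.0, 0.996, 0.084, 0.001]
force: [4.3, 3.9, 3.7]
width: 0.0117
grasp_force: 69.3
t: 32.75
tool_pos: [0.5183, 0.1271, 0.1643]
tcp_rot: [0.001, 0.996, 0.084, 0.0]
force: [4.4, -2.4, 3.4]
width: 0.0122
grasp_force: 73.7
t: 33.17
tool_pos: [0.5184, 0.1261, 0.1511]
tcp_rot: [0.001, 0.996, 0.084, 0.0]
force: [7.1, -2.3, -3.3]
width: 0.0118
grasp_force: 74.2
X 0.10818007331221774 0.097117551098691 r 0.14064946602581155 -0.020495283709859244
```

```bash
python3 -m creep '[[0,0,0.004,0,0,0],[0,0,0.008,0,0,0],[0,0,0.01,0,0,0],[0,0,0.01,0,0,0],[0,0,0.01,0,0,0]]'; python3 - <<'E'
from h import *
o=np.array([.5363,.0194,0]);u=np.array([-.167,.986,0]);v=np.array([.986,.167,0])
for n in('scene','side'):
    im,P=cloud(n); Z=P[...,2]; D=P-o; X=D@u; Y=D@v
    m=(abs(Y)<.095)&(abs(Y)>.05)&(Z>.085)&(Z<.13)&(X>.09)&(X<.125); print(n,'bar',np.median(X[m]),np.percentile(Z[m],[50,95,98]),m.sum())
E
```

```text
t: 33.58
tool_pos: [0.5185, 0.126, 0.1467]
tcp_rot: [0.002, 0.996, 0.084, 0.0]
force: [6.8, -3.9, 0.4]
width: 0.0117
grasp_force: 74.8
scene bar 0.1107320903357665 [0.10618874 0.11044876 0.11105947] 147
side bar 0.11310292809882821 [0.10680112 0.10942766 0.1096669 ] 320
```

Bar top reads about 0.107–0.110, so it is nearly down. I'll release, then press from above with shut fingertips to make sure it is on its stop.

```bash
python3 -m creep '[[0,0,0,0,0,0],[0,0,0,0,0,0],[0,0,0,0,0,0],[0,0,0,0,0,0],[0,0,0,0,0,0]]' 0.4; python3 -m creep '[[0,0,-0.02,0,0,0],[0,0,-0.05,0,0,0],[0,0,-0.08,0,0,0],[0,0,-0.095,0,0,0],[0,0,-0.095,0,0,0]]';python3 -m creep '[[0,0,0,0,0,0],[0,0,0,0,0,0],[0,0,0,0,0,0],[0,0,0,0,0,0],[0,0,0,0,0,0]]' 0; python3 -m creep '[[0,0,0.008,0,0,0],[0,0,0.016,0,0,0],[0,0,0.02,0,0,0],[0,0,0.024,0,0,0],[0,0,0.026,0,0,0]]'
```

```text
t: 34.1
tool_pos: [0.5169, 0.1286, 0.147]
tcp_rot: [0.0, 0.996, 0.085, -0.001]
force: [0.4, -0.4, -0.2]
width: 0.0343
grasp_force: 0.0
t: 34.52
tool_pos: [0.5188, 0.1289, 0.1975]
tcp_rot: [0.0, 0.996, 0.085, 0.002]
force: [1.1, 1.0, -0.5]
width: 0.0343
grasp_force: 0.0
t: 34.93
tool_pos: [0.5173, 0.1284, 0.1945]
tcp_rot: [-0.0, 0.996, 0.085, -0.001]
force: [-0.2, -0.7, -0.9]
width: -0.0001
grasp_force: 0.0
t: 35.35
tool_pos: [0.5175, 0.1284, 0.1816]
tcp_rot: [0.0, 0.996, 0.085, -0.0]
force: [-0.3, -0.1, 0.1]
width: 0.0001
grasp_force: 0.0
```

```bash
python3 -m creep '[[0,0.002,0.002,0,0,0],[0,0.003,0.004,0,0,0],[0,0.003,0.006,0,0,0],[0,0.003,0.007,0,0,0],[0,0.003,0.007,0,0,0]]'; python3 -m creep '[[0,0,0.002,0,0,0],[0,0,0.004,0,0,0],[0,0,0.006,0,0,0],[0,0,0.007,0,0,0],[0,0,0.007,0,0,0]]'
```

```text
t: 35.77
tool_pos: [0.5181, 0.127, 0.1796]
tcp_rot: [0.0, 0.996, 0.085, 0.0]
force: [-1.9, -0.2, 5.1]
width: -0.0001
grasp_force: 2.9
t: 36.18
tool_pos: [0.5182, 0.1271, 0.1791]
tcp_rot: [0.001, 0.996, 0.085, 0.0]
force: [-10.4, -2.0, 27.0]
width: -0.0002
grasp_force: 13.3
```

That read 27 N with no further travel, so the bail is on its stop. I'll retract and verify.

```bash
python3 -m creep '[[0,0,-0.02,0,0,0],[0,0,-0.06,0,0,0],[0,0,-0.12,0,0,0],[0,0.04,-0.19,0,0,0],[0,0.1,-0.25,0,0,0]]'; python3 -m creep '[[0,0.06,0,0,0,0],[0,0.12,0,0,0,0],[0,0.17,0,0,0,0],[0,0.2,0,0,0,0],[0,0.2,0,0,0,0]]'; python3 - <<'E'
from h import *
o=np.array([.5363,.0194,0]);u=np.array([-.167,.986,0]);v=np.array([.986,.167,0])
for n in('scene','side'):
    im,P=cloud(n); Z=P[...,2]; D=P-o; X=D@u; Y=D@v
    if n=='side': save(im,'side3.png')
    m=(abs(Y)<.095)&(Z>.085)&(Z<.13)&(X>.09)&(X<.125); print(n,'bar',np.median(X[m]),np.percentile(Z[m],[50,95,98]),m.sum())
    m=(X>.145)&(X<.2)&(abs(Y)<.09)&(Z>.095)&(Z<.103); print('panel',np.percentile(X[m],[2,50,98]),m.sum())
    for q in('bail_bar','tray_front'): print(q,[(np.round(r['position'],3),r['p']) for r in ctrl.spot_point(q,n)][:1])
E
```

```text
t: 36.6
tool_pos: [0.5257, 0.0813, 0.3019]
tcp_rot: [-0.001, 0.996, 0.088, 0.001]
force: [0.9, -0.2, -0.1]
width: -0.0001
grasp_force: 0.0
t: 37.02
tool_pos: [0.5435, -0.0255, 0.2993]
tcp_rot: [0.001, 0.997, 0.081, -0.0]
force: [-1.4, -1.0, -0.7]
width: -0.0001
grasp_force: 0.0
scene bar 0.10995429141472837 [0.10509691 0.10944612 0.11077685] 446
panel [0.1552153  0.16446428 0.19429694] 206
bail_bar [(array([0.516, 0.127, 0.1  ]), 0.94)]
tray_front [(array([0.509, 0.179, 0.082]), 0.59)]
side bar 0.11315993602241867 [0.1053642  0.10770444 0.10820672] 767
panel [0.15351867 0.16692326 0.19856684] 105
bail_bar [(array([0.519, 0.126, 0.1  ]), 0.95)]
tray_front []
```

View pics/side3.png

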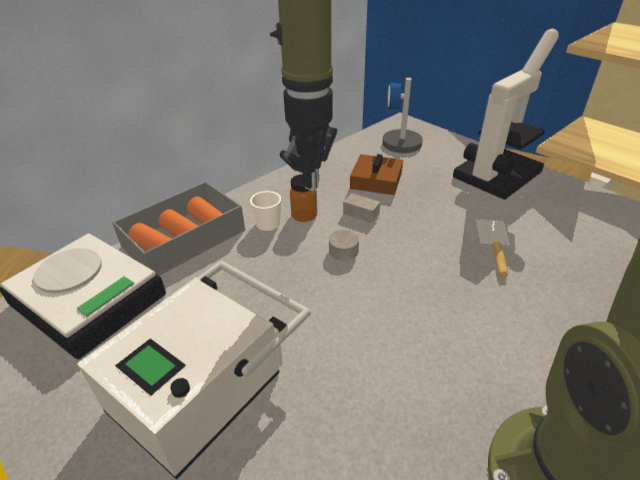

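The picture shows the bail level in front of the shut tray, with its bar from (222,265) to (307,313). The bystanders are in place and the arm is clear, so I'm handing in.

```bash
python3 -c "
from cell import ctrl
print(ctrl.hand_in())"
```

```text
the job is handed in; nothing more can be done
None
```

I handed the job in at about 37 s on the robot's clock: square blank in the recess, hood over it inside the rim, tray shut and bail down on its stop, though the hand-in returned no verdict and I could not see the blank and hood once the tray was shut.

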